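Light and inspect a damper at the goods-in bench

ROBOT

A 7-joint arm with a two-finger parallel gripper is mounted at the origin on the work surface. World frame = base frame: x ahead of the robot, y to its left, z up, the work surface at z = 0. Lengths are in m, angles in rad, forces in N, time in s.
With the tool pointing down it reaches from about 0.4 to 0.875 m from the base axis. Payload 6.5 kg.
Tool frame: the origin (TCP) lies midway between the tips of the shut fingers; the grasp point (between the pads) lies 19 mm behind it; z points along the fingers, y is the line along which they close (so a half turn about z gives the same grasp; the last joint's range is limited). The gripper opens to 85 mm and grips with 20 to 120 N. Pads are 22 mm wide; open, the fingers measure 114 mm over their backs; the gripper's body (76 mm by 85 mm) begins 54 mm behind the grasp point. The pads swing forward as they close: fully open they stand 13 mm farther back than shut.
Start: joints at [-0.066, 0.536, -0.004, 1.538, 0.003, 1.067, -0.071], TCP at [0.65, 0, 0.231] pointing down, gripper open.
Joint ranges: [-2.7, 2.7], [-0.37, 2.16], [-1.27, 1.26], [0.24, 2.4], [-1.31, 4.45], [0.19, 1.91], [-2.76, 2.76]. Speed limits (rad/s): [2.39, 2.39, 3.14, 3.14, 3.14, 3.14, 3.14].

INTERFACE

Orientations are given as a rotation vector (axis times angle).
In Python, from plant import readout, cams, workorder, finder gives the robot as it stands. The module is installed in compiled form; this text tells all that it offers.
- The arm moves only by the tool move_arm, never from a script. Its argument "steps" is one flat list of numbers, 4 for each row, row after row: the shift along the tool's x, y, z in mm, then the turn about the tool's z in rad. A call has 1 to 10 rows; each row shifts and turns the commanded pose from where the row before left it, along the tool's axes as they then stand; what a row does not reach is not made up. A row lasts 1/10 s, in which the tool goes at most 50 mm and 8.59 degrees, less where a joint would pass 70% of its speed; a pose out of reach is approached as far as the arm can. A call with a gripper value outside its range is refused whole. "jaw" is the finger opening in mm, from 0 to 85.4, set as the call begins (left out, the last holds). The fingers move at their own pace and stop on an object; "squeeze" is the grip in N (left out, the last holds). Time passes only in rows, so rows that do not move let the fingers close. It gives the time, the measured TCP pose, the force, the opening and the grip force at its end, in the units of the state.
- readout.state(): the state, without advancing time (a new reading comes with each control period).
- cams.capture(name): name is "scene" or "side" or "wrist"; returns a dict with "pixels" (480x640x3 uint8, blue, green, red), "depth" (480x640 float32, m along the optical axis (not along the pixel's ray), 0 where there is no reading), "fx", "fy", "cx", "cy" (pixels), "rvec" (rotation vector, rad) and "tvec" (3), from world to camera coordinates, as OpenCV has them. Camera axes: x right, y down, z forward; pixel columns grow to the right and rows downward; lengths in m; the calibration is good to about 2 mm. The wrist camera is an equidistant fisheye: a pixel r from the principal point sees the ray r / f radians off the axis. A picture is of the moment at which its call begins.
- workorder.finish_job(): hands the job in; it is judged then, once.
Trained networks look in a picture, given as the dict that the camera call returned (one of the last four; its "shot" number tells which), for a name from the list of things; names that differ only in an ending like _2 or _b are one class to them, and where a whole thing is asked for, a point or a joint stands for the part that bears it (a point fixed in the world has none). Each returns a list of dicts, best first, with "conf" (0 to 1); they miss things now and then, are a little off and sometimes report something else, mostly with a low value. They report only what shows in the picture. A call takes as long as a camera call. They do not tell look-alikes from the thing itself.
- finder.outline_of(picture, name): "mask" (480x640 bool, what is visible of it) and "rect" ([centre column, centre row, width, height] in pixels, round what is visible of it).
The state is a dict: "time_s": time; "joint_pos": joint angles; "qd": joint speeds; "joint_torque": joint torques, N m; "ee_pos": TCP position; "ee_rot": TCP orientation; "wrist_force": force on the tool from outside, world axes, zero at the start; "ft_torque": the same for the moment, N m; "finger_gap": opening from 0.0 (shut) to 1.0 (fully open); "finger_force": force on a finger pad.
Only numpy, scipy, OpenCV 4.12 (cv2) and the standard library are available. Lean on these libraries where they do the work, as an engineer would, in place of code of your own. Each camera call takes 0.05 s, during which the arm holds its last target. There are 200 camera calls.

TASK

Swing the dimmer lever until its pointer lines up with the little T-shaped tab on the quadrant, and leave it there. Then take the longer of the two black dampers from the wooden rack and hold it level, squarely in front of the lamp's glass and about 5 cm away from it, for a second each way: first with its thin stud end towards the glass, then with its plain end. Finally lay it gently in the empty bin in the middle of the bench; do not touch the lamp or disturb the tab or anything else on the bench.

Things in the scene. Friction and masses are not known exactly. Their poses are not given: they have to be found in the camera images.
- dimmer: Fixed control box, dark, 90 x 110 x 44 mm, with a grey quadrant plate (fan-shaped, 113 mm radius, top 50 mm above the bench) and a lever turning over it about an upright axis. Origin: on the lever's pivot axis at bench height; own z up; own -x is the middle of the fan.
- dimmer_lever (a joint): Angle of the lever about the upright pivot, rad, range -1.1 to 1.1, counter-clockwise from above positive; at 0 the lever points along the dimmer's own -x. It turns stiffly (about 2 N at the knob) and stays where it is left. Flat steel arm, its top 62 mm above the bench, ending in a narrow pointer 92 mm from the pivot.
- lever_knob (a point): Middle of the lever's upright round black knob: 22 mm diameter, from 62 to 107 mm above the bench, 72 mm from the pivot; this point is 90 mm above the bench. Own x runs along the lever, from the pointer's tip towards the pivot.
- dimmer_tab (a joint): Angle of the tab about the same pivot, same zero and sense as the lever: the angle that the lever must be set to. Do not move the tab.
- tab_mark (a point): Top of the small bare-metal T-shaped tab on the quadrant's rim, 62 mm above the bench and 98 mm from the pivot; the tab reaches from 94 to 113 mm from the pivot, its stem, 8 mm wide, points at the pivot, its bar across the rim is 28 mm long. Own x runs towards the pivot.
- lamp: Fixed inspection lamp: round grey head 90 mm in diameter and 70 mm deep on a post and a dark foot 110 x 130 mm, 195 mm high. Origin under the glass at bench height; own z up; the glass looks along its own -x; the body lies on the +x side.
- lamp_glass (a point): Centre of the lamp's round white glass, with a small dark camera window in its middle, 150 mm above the bench; axes as the lamp's: own -x points out of the glass.
- rack: Fixed plywood rack, 110 x 200 x 10 mm, with two V cradles along its own x, at own y = -50 and +50 mm, each on two V supports 10 mm thick at own x = -31 and +31 mm, up to 40 mm above the bench. A damper's axis lies 40.6 mm above the bench. Origin under its middle.
- damper: The longer damper: black cylinder 32 mm in diameter and 120 mm long with a steel stud 14 mm in diameter and 30 mm long on one end (150 mm overall), about 0.2 kg. Origin on the axis at the middle of the black body; own x along the axis towards the stud.
- stud_end (a point): Tip of the longer damper's thin stud, 90 mm from its origin.
- plain_end (a point): Centre of the longer damper's flat plain end, 60 mm from its origin.
- short_damper: Bystander in the other cradle: the same, but the black body is only 80 mm long (110 mm overall). Origin and axes alike.
- out_bin: Fixed empty blue picking bin, 220 (own x) x 160 (own y) mm outside, walls and floor 4 mm thick, 80 mm high at the back and sides, 40 mm at the front, which is at own -x. Origin under the middle of its floor.
- tape_roll: Bystander: brown roll of tape lying flat, 96 mm in diameter, 48 mm high.
- wrench: Bystander: steel wrench 150 mm long, lying flat.
- carton: Bystander: small carton 120 x 90 x 70 mm.
Not all that is in view belongs to the job. Leave any yellow look-alike of the dimmer alone.

How it is judged:
On the way, in this order (a step that is already met when the one before it is completed fails the run):
1. the lever's pointer is in line with the tab, within 4 degrees (angle between the x axis of lever_knob and the x axis of tab_mark, either way round below 0.07 rad), for 0.3 s.
2. the longer damper's stud end is held 15 to 100 mm before the glass, within 30 mm of its centre line sideways and in height, square within 15 degrees, the lever still on the tab (x of stud_end in the frame of lamp_glass between -0.1 and -0.015 m and y of stud_end in the frame of lamp_glass between -0.03 and 0.03 m and z of stud_end in the frame of lamp_glass between -0.03 and 0.03 m and angle between the x axis of damper and the x axis of lamp_glass, either way round below 0.26 rad and angle between the x axis of lever_knob and the x axis of tab_mark, either way round below 0.07 rad and x of plain_end in the frame of lamp_glass below -0.12 m), for 0.5 s.
3. the same with its plain end (x of plain_end in the frame of lamp_glass between -0.1 and -0.015 m and y of plain_end in the frame of lamp_glass between -0.03 and 0.03 m and z of plain_end in the frame of lamp_glass between -0.03 and 0.03 m and angle between the x axis of damper and the x axis of lamp_glass, either way round below 0.26 rad and angle between the x axis of lever_knob and the x axis of tab_mark, either way round below 0.07 rad and x of stud_end in the frame of lamp_glass below -0.12 m), for 0.5 s.
At the end, for the whole second after the job is handed in: The lever's pointer is in line with the tab within 0.07 rad (4 degrees); the longer damper lies released and at rest on the floor of the empty bin (its origin inside the walls and less than 32 mm above the bin's underside, slower than 0.03 m/s) (angle between the x axis of lever_knob and the x axis of tab_mark, either way round below 0.07 rad and x of damper in the frame of out_bin between -0.105 and 0.105 m and y of damper in the frame of out_bin between -0.075 and 0.075 m and z of damper in the frame of out_bin below 0.032 m and linear speed of damper below 0.03 m/s and velocity of joint dimmer_lever below 0.1 rad/s); the robot touches nothing.
It fails at once if anything touches the lamp (over 1 N) (contact force between lamp and anything else above 1 N).
It fails at once if the tab is moved more than 5 mm (distance of tab_mark from where it was at the start of the episode above 0.005 m).
It fails at once if the damper is dropped or thrown into the bin (faster than 0.7 m/s below its rim) (x of damper in the frame of out_bin between -0.105 and 0.105 m and y of damper in the frame of out_bin between -0.075 and 0.075 m and z of damper in the frame of out_bin below 0.08 m and linear speed of damper above 0.7 m/s).
It fails at once if a bystander (short damper, tape roll, wrench or carton) is moved more than 25 mm (distance of any of short_damper, tape_roll, wrench, carton from where it was at the start of the episode above 0.025 m).
It also fails if it takes over 72 s, if anything falls off the work surface, if the arm or the gripper's body presses on something with over 40 N, if the wrist force passes 120 N, or if a joint passes its speed limit or range.

## Working session

There is one attempt and no reset: what is moved stays moved. The work goes in short steps, Python scripts to look and compute and a tool call to move; the robot and the scene stay as the last step left them, time stands still between calls to the robot, and variables do not carry over. Pictures are saved under pics/ and viewed, at most 10 in all, crops included, and the job is handed in when it is done.

Besides the shell and the picture viewer there is one more tool, called after "Request:" as name(argument=value, ...), one argument or row to a line, values as JSON. move_arm: Moves the arm, as the interface text tells. Its arguments: {"type":"object","properties":{"steps":{"type":"array","items":{"type":"number"}},"jaw":{"type":"number"},"squeeze":{"type":"number"}},"required":["steps"]}

```bash
ls; mkdir -p pics
cat > h.py <<'E'
import numpy as np, cv2
from plant import readout, cams, workorder, finder
def cap(n,save=None):
    p=cams.capture(n)
    if save: cv2.imwrite('pics/'+save,p['pixels'])
    return p
def world(p,uv,z=None,wrist=False):
    """pixels Nx2 -> world: with depth image, or on plane z"""
    uv=np.atleast_2d(np.asarray(uv,float))
    R=cv2.Rodrigues(np.array(p['rvec'],float))[0]; t=np.array(p['tvec'],float).ravel()
    x=(uv[:,0]-p['cx'])/p['fx']; y=(uv[:,1]-p['cy'])/p['fy']
    if wrist:
        r=np.hypot(x,y)+1e-12; d=np.c_[np.sin(r)*x/r,np.sin(r)*y/r,np.cos(r)]
    else: d=np.c_[x,y,np.ones_like(x)]
    c=-R.T@t; dw=d@R
    if z is None:
        dep=p['depth'][uv[:,1].astype(int),uv[:,0].astype(int)]
        s=dep/d[:,2]; s[dep==0]=np.nan
    else: s=(z-c[2])/dw[:,2]
    return c+dw*s[:,None]
def maskpts(p,m,wrist=False):
    v,u=np.nonzero(m&(p['depth']>0)); return world(p,np.c_[u,v],wrist=wrist)
E
python3 - <<'E'
from h import *
s=readout.state(); print(s['time_s'],s['ee_pos'],s['ee_rot'],s['finger_gap'])
for n in('scene','side'):
    p=cap(n,n+'0.png')
    print(n,p['fx'],-cv2.Rodrigues(np.array(p['rvec'],float))[0].T@np.array(p['tvec']).ravel())
    for k in('dimmer','dimmer_lever','lever_knob','dimmer_tab','lamp','lamp_glass','rack','damper','stud_end','short_damper','out_bin','tape_roll','wrench','carton'):
        for d in finder.outline_of(p,k)[:3]:
            w=maskpts(p,d['mask']); 
            print(n,k,round(d['conf'],2),np.round(d['rect']),np.round(np.nanmedian(w,0),3) if len(w) else '',np.round(np.nanpercentile(w,97,axis=0),3) if len(w) else '')
E
```

```text
pics
0.0 [ 6.49391922e-01 -4.46693691e-06  2.30397133e-01] [-2.22048302e+00 -2.22083310e+00  2.08199268e-03] 0.9984860125001466
scene 579.9023729004941 [1.20605938 0.48034252 1.12515432]
scene dimmer 0.78 [301. 150.  33.  49.] [ 0.186 -0.261  0.049] [ 0.246 -0.21   0.067]
scene dimmer 0.75 [208. 254.  76.  74.] [ 0.607 -0.244  0.05 ] [ 0.683 -0.163  0.082]
scene dimmer_lever 0.76 [214. 249.  44.  21.] [ 0.601 -0.227  0.067] [ 0.637 -0.191  0.107]
scene dimmer_lever 0.64 [296. 137.   9.  10.] [ 0.159 -0.294  0.07 ] [0.62  0.042 0.537]
scene lever_knob 0.72 [213. 246.  48.  24.] [ 0.601 -0.227  0.067] [ 0.637 -0.191  0.108]
scene lever_knob 0.47 [294. 135.   8.  12.] [ 0.159 -0.294  0.07 ] [0.623 0.043 0.537]
scene dimmer_tab 0.4 [303. 134.   9.   6.] [ 0.124 -0.293  0.061] [ 0.133 -0.279  0.066]
scene lamp 0.94 [201. 170.  60.  77.] [ 0.417 -0.43   0.02 ] [ 0.47  -0.391  0.194]
scene lamp_glass 0.97 [202. 169.  60.  80.] [ 0.418 -0.428  0.021] [ 0.469 -0.39   0.194]
scene lamp_glass 0.15 [212. 245.  45.  24.] [ 0.602 -0.229  0.067] [ 0.637 -0.192  0.107]
scene rack 0.74 [447. 322.  94
[... 2286 characters left out ...]
99 0.282 0.051] [0.548 0.308 0.058]
side out_bin 0.85 [240. 280. 135. 101.] [0.633 0.023 0.023] [0.733 0.127 0.081]
side out_bin 0.42 [324. 195.   6.  11.] [ 0.513 -0.253  0.061] [ 0.526 -0.242  0.066]
side out_bin 0.35 [260. 378.  68.  27.] [0.499 0.282 0.051] [0.55  0.308 0.059]
side tape_roll 0.79 [320. 319.  50.  53.] [0.445 0.117 0.034] [0.486 0.154 0.051]
side tape_roll 0.63 [381. 150.  64.  87.] [ 0.403 -0.42   0.05 ] [ 0.461 -0.387  0.194]
side wrench 0.89 [347. 254.  56.  38.] [ 0.435 -0.116  0.007] [ 0.481 -0.06   0.011]
side wrench 0.34 [381. 149.  63.  84.] [ 0.403 -0.42   0.042] [ 0.464 -0.386  0.194]
side carton 0.69 [163. 364.  87.  69.] [0.677 0.304 0.069] [0.74  0.333 0.074]
```

View pics/scene0.png

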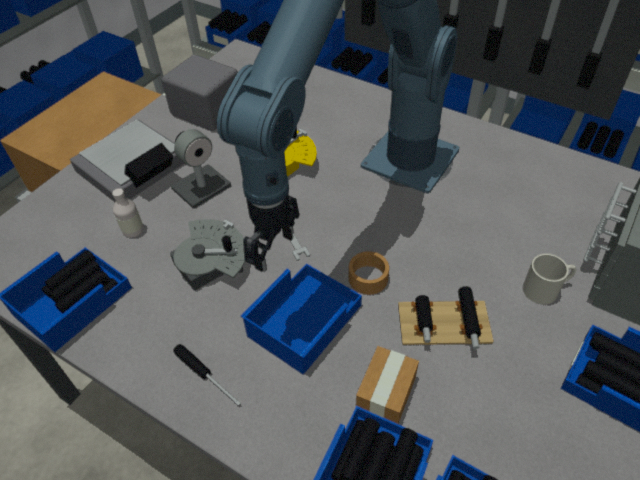

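View pics/side0.png

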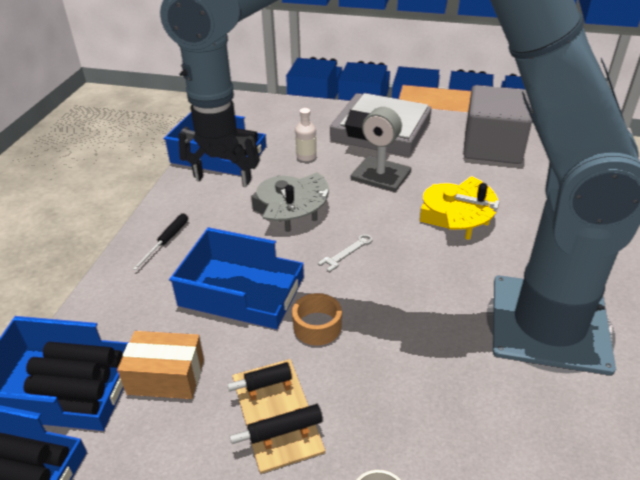

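The grey dimmer is at scene (208,254); the yellow look-alike at (300,150) is to be left alone. The longer damper is at scene (470,317), with its stud towards (475,347), and the short one is at (424,318). The lamp is at (195,150) and the empty bin at (302,316). Next I fit the geometry and take a closer crop.

```bash
cat > fit.py <<'E'
from h import *
def axis(w):
    c=np.median(w,0); u,s,v=np.linalg.svd(w-c,full_matrices=False); return c,v[0],v[2]
R=lambda a:np.round(a,4)
ps={n:cap(n) for n in('scene','side')}
img=[]
for n,p in ps.items():
    x=p['pixels'].astype(int); lo=x.max(2); sat=lo-x.min(2)
    # grid of world pts
    v,u=np.mgrid[0:480,0:640]; W=world(p,np.c_[u.ravel(),v.ravel()]).reshape(480,640,3)
    def box(a,b): return np.all((W>np.array(a))&(W<np.array(b)),2)
    m=box([.36,.26,.03],[.6,.42,.075])
    dk=m&(lo<60)&(sat<25)
    st=m&(lo>110)&(sat<30)
    for nm,k in(('dk',dk),('stud',st)):
        nn,l,ss,cc=cv2.connectedComponentsWithStats(k.astype(np.uint8))
        for i in range(1,nn):
            if ss[i,4]>25:
                q=W[l==i]; c,a,_=axis(q); t=(q-c)@a
                print(n,nm,ss[i,4],'c',R(c),'a',R(a),'ends',R(c+a*np.percentile(t,1)),R(c+a*np.percentile(t,99)))
    g=box([.3,-.5,.105],[.5,-.3,.2])
    print(n,'head',R(np.nanmin(W[g],0)),R(np.nanmax(W[g],0)))
    wh=g&(lo>150)
    q=W[wh]; 
    if len(q)>10: c,_,nn_=axis(q); print(n,'glass',len(q),R(c),R(q.mean(0)),'normal',R(nn_),R(q.min(0)),R(q.max(0)))
    kn=box([.45,-.35,.085],[.75,-.1,.112]); q=W[kn]; print(n,'knob',len(q),R(np.median(q,0)),R(q.min(0)),R(q.max(0)))
    lv=box([.45,-.35,.0575],[.75,-.1,.075]); q=W[lv]; nn,l,ss,cc=cv2.connectedComponentsWithStats(lv.astype(np.uint8))
    for i in range(1,nn):
        if ss[i,4]>10: q=W[l==i]; print(n,'z62',ss[i,4],R(np.median(q,0)),R(q.min(0)),R(q.max(0)))
    b=box([.5,-.15,.074],[.8,.2,.09]); q=W[b][:,:2]; print(n,'bin rim',cv2.minAreaRect(q.astype(np.float32)))
    for (bx,f) in ((([208,254]),'d'),):
        pass
    cu,cv_=(225,250) if n=='scene' else (292,200)
    img.append(cv2.resize(x[cv_-50:cv_+50,cu-65:cu+65].astype(np.uint8),(400,300),interpolation=cv2.INTER_CUBIC))
    cu,cv_=(450,322) if n=='scene' else (385,140)
    img.append(cv2.resize(x[cv_-50:cv_+50,cu-65:cu+65].astype(np.uint8),(400,300),interpolation=cv2.INTER_CUBIC))
cv2.imwrite('pics/crop1.png',np.vstack([np.hstack(img[:2]),np.hstack(img[2:])]))
E
python3 fit.py
```

```text
scene dk 667 c [0.4501 0.3556 0.0536] a [ 0.8535  0.5207 -0.0218] ends [0.3952 0.3221 0.055 ] [0.4958 0.3835 0.0525]
scene dk 340 c [0.5113 0.2775 0.0541] a [ 0.9215  0.3842 -0.0568] ends [0.4666 0.2588 0.0569] [0.5355 0.2876 0.0526]
scene stud 65 c [0.5449 0.3001 0.0469] a [0.8447 0.5313 0.0649] ends [0.5306 0.2911 0.0458] [0.5558 0.307  0.0477]
scene stud 63 c [0.5042 0.3937 0.0464] a [0.8917 0.4466 0.0729] ends [0.4913 0.3872 0.0454] [0.518  0.4006 0.0476]
scene head [ 0.3689 -0.4844  0.1055] [ 0.4593 -0.4017  0.1994]
scene knob 98 [ 0.5894 -0.198   0.1019] [ 0.5761 -0.2114  0.0855] [ 0.5975 -0.1901  0.1113]
scene z62 49 [ 0.5165 -0.2568  0.0611] [ 0.5085 -0.2743  0.0577] [ 0.5298 -0.2422  0.0663]
scene z62 275 [ 0.6126 -0.2481  0.0648] [ 0.5737 -0.2796  0.0576] [ 0.6409 -0.1842  0.075 ]
scene bin rim ((0.6570721864700317, 0.03692997246980667), (0.1753699630498886, 0.16019946336746216), 85.20790100097656)
side dk 700 c [0.4941 0.2813 0.0526] a [0.8731 0.4868 0.0277] ends [0.4593 0.2619 0.0515] [0.5241 0.2981 0.0535]
side dk 1349 c [0.4385 0.363  0.0537] a [0.8486 0.529  0.0024] en
[... 277 characters left out ...]
0.0455]
side head [ 0.3593 -0.464   0.1056] [ 0.4543 -0.3946  0.1986]
side glass 699 [ 0.4075 -0.4166  0.1683] [ 0.4092 -0.42    0.1639] normal [0.1431 0.9437 0.2983] [ 0.3593 -0.464   0.1128] [ 0.4486 -0.3946  0.1986]
side knob 107 [ 0.58   -0.195   0.1006] [ 0.5703 -0.208   0.0858] [ 0.5923 -0.186   0.1107]
side z62 130 [ 0.6183 -0.2542  0.0671] [ 0.5999 -0.2793  0.0577] [ 0.6355 -0.2196  0.0737]
side z62 50 [ 0.5125 -0.2553  0.0622] [ 0.5065 -0.2714  0.0577] [ 0.5261 -0.24    0.0661]
side z62 45 [ 0.577  -0.1924  0.0642] [ 0.571  -0.2003  0.0578] [ 0.5893 -0.1847  0.0747]
side bin rim ((0.6547680497169495, 0.03771702200174332), (0.17804138362407684, 0.16015492379665375), 84.9818344116211)
```

View pics/crop1.png

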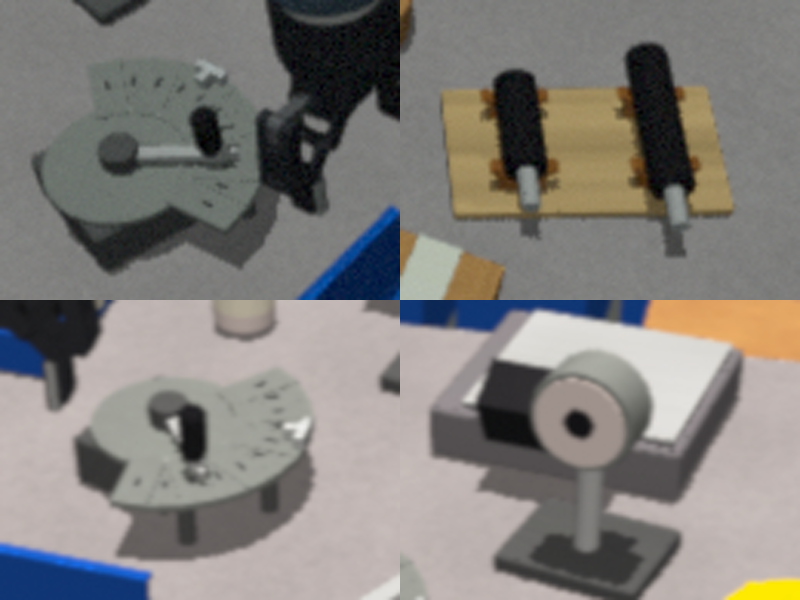

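Request:
move_arm(
  steps=[-25,-8,0,0,-25,-8,0,0,-25,-8,0,0,-25,-8,0,0,-25,-8,0,0,-25,-8,0,0,-25,-9,0,0,-25,-9,0,0,0,0,0,0,0,0,0,0],
)

```text
time_s: 2.6
ee_pos: [0.5839, -0.2003, 0.2313]
ee_rot: [-2.223, -2.22, -0.0]
wrist_force: [1.2, 0.9, 0.4]
finger_gap: 0.996
finger_force: 0.0
```

Run:
```python
from h import *
s=readout.state(); print(s['time_s'],s['ee_pos'],s['ee_rot'],s['joint_pos'])
p=cap('wrist','w1.png'); R=cv2.Rodrigues(np.array(p['rvec'],float))[0]; print(p['fx'],p['cx'],p['cy'],-R.T@np.array(p['tvec']).ravel(),R[2])
for k in('dimmer','dimmer_lever','dimmer_tab','lever_knob','lamp'):
    for d in finder.outline_of(p,k)[:2]:
        w=maskpts(p,d['mask'],True); print(k,round(d['conf'],2),np.round(d['rect']),np.round(np.nanmedian(w,0),3) if len(w) else '')
```

```text
2.6 [ 0.58391707 -0.20032354  0.2313476 ] [-2.22286472e+00 -2.21999586e+00 -3.20499391e-04] [ 0.23232069  0.47961728  0.03510252  1.63184801 -0.01910191  1.03037135
  0.27200131]
371.64829954431775 317.97044299674013 242.95279415575928 [ 0.58423123 -0.13326949  0.37406557] [ 1.31521697e-04 -2.65579018e-01 -9.64089087e-01]
dimmer 0.81 [331. 263. 189. 202.] [ 0.59  -0.245  0.05 ]
dimmer 0.67 [248. 284.  24.  34.] [ 0.515 -0.257  0.062]
dimmer_lever 0.67 [337. 256.  79. 106.] [ 0.603 -0.235  0.068]
dimmer_lever 0.58 [ 19. 317.  38.  34.] [ 0.226 -0.309  0.064]
dimmer_tab 0.69 [244. 281.  26.  34.] [ 0.515 -0.255  0.062]
lever_knob 0.71 [ 18. 318.  37.  28.] [ 0.225 -0.309  0.064]
lever_knob 0.55 [340. 257.  71. 104.] [ 0.604 -0.236  0.068]
lamp 0.76 [168. 426. 138. 108.] [ 0.403 -0.41   0.134]
```

View pics/w1.png

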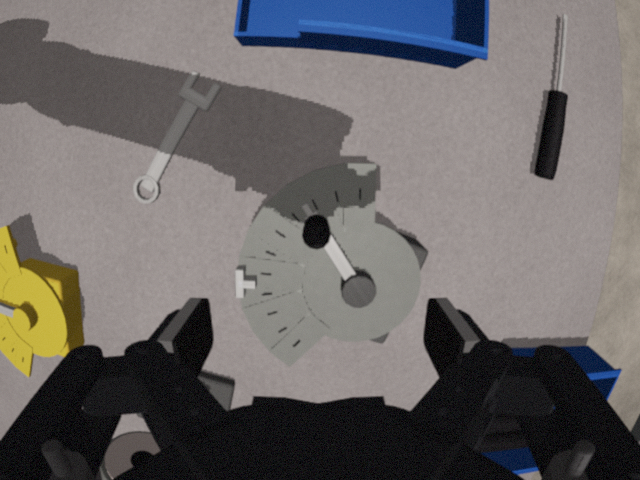

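The wrist view shows the hub at (358,290), knob top at (316,231), pointer tip at (306,206) and T-tab at (244,283). I'll convert those to world coordinates.

Run:
```python
from h import *
p=cap('wrist')
for nm,uv in (('hub',(358,291)),('knob',(316,230)),('ptr',(306,207)),('tabbar',(239.5,283)),('tabstem',(255,285))):
    print(nm,world(p,uv,wrist=True).round(4),world(p,uv,z={'hub':.07,'knob':.107}.get(nm,.062),wrist=True).round(4))
m=finder.outline_of(p,'dimmer_tab')[0]['mask']; w=maskpts(p,m,True); w=w[w[:,2]>.056]; print('tab',w.mean(0),w.min(0),w.max(0))
# rim: fan fit of plate z~.05
v,u=np.mgrid[140:390,220:440]; W=world(p,np.c_[u.ravel(),v.ravel()],wrist=True)
k=W[(abs(W[:,2]-.05)<.006)&(W[:,0]>.45)&(W[:,0]<.75)&(W[:,1]>-.38)&(W[:,1]<-.1)]
from scipy.optimize import least_squares
import scipy.spatial as ss
h=k[ss.ConvexHull(k[:,:2]).vertices][:,:2]
print(k[:,:2].min(0),k[:,:2].max(0))
h=h[(h[:,0]<.55)]
r=least_squares(lambda c:np.hypot(h[:,0]-c[0],h[:,1]-c[1])-.113,[.61,-.255],loss='soft_l1',f_scale=.001); print('pivot by rim',r.x,np.abs(r.fun).max(),len(h))
```

```text
hub [[ 0.6206 -0.2604  0.0685]] [[ 0.6204 -0.2598  0.07  ]]
knob [[ 0.5833 -0.1955  0.1068]] [[ 0.5833 -0.1955  0.107 ]]
ptr [[ 0.5745 -0.186   0.0623]] [[ 0.5745 -0.1861  0.062 ]]
tabbar [[ 0.5133 -0.2554  0.0631]] [[ 0.513  -0.2559  0.062 ]]
tabstem [[ 0.5267 -0.2593  0.0577]] [[ 0.5274 -0.2576  0.062 ]]
tab [ 0.5151922  -0.25750518  0.06154207] [ 0.50753401 -0.27277593  0.05604809] [ 0.52680895 -0.24400371  0.06388673]
[ 0.5083309  -0.35501091] [ 0.68711816 -0.15058352]
pivot by rim [ 0.61996177 -0.26383513] 0.0009147549936609906 20
```

Request:
move_arm(
  steps=[1,0,0,-0.13,1,0,0,-0.13,0,0,0,-0.13,0,0,0,-0.13,0,0,30,0,0,0,35,0,0,0,35,0,0,0,35,0,0,0,23,0,0,0,0,0],
  jaw=50,
  squeeze=30,
)

```text
time_s: 4.0
ee_pos: [0.5813, -0.197, 0.07]
ee_rot: [-1.572, -2.713, 0.002]
wrist_force: [-0.9, 0.4, 0.2]
finger_gap: 0.584
finger_force: 0.0
```

Request:
move_arm(
  steps=[0,0,0,0,0,0,0,0,0,0,0,0,0,0,0,0,0,0,0,0],
  jaw=10,
)

```text
time_s: 4.5
ee_pos: [0.5847, -0.1983, 0.075]
ee_rot: [1.575, 2.716, 0.001]
wrist_force: [-2.3, 1.4, 7.7]
finger_gap: 0.247
finger_force: 29.9
```

Run:
```python
from h import *
from scipy.spatial.transform import Rotation as Ro
s=readout.state(); print(s['ee_pos'],Ro.from_rotvec(s['ee_rot']).as_matrix().round(3),s['finger_gap'],s['finger_force'],s['wrist_force'])
# arc plan in tool frame, following actual rotation
T=np.array([.6195,-.2605]); e=np.array(s['ee_pos'][:2]); print('r',np.hypot(*(e-T)),np.degrees(np.arctan2(*(e-T)[::-1])))
```

```text
[ 0.58465037 -0.19832118  0.07497355] [[-0.497  0.868  0.002]
 [ 0.868  0.497 -0.001]
 [-0.002  0.001 -1.   ]] 0.24726628956030128 29.853845183970407 [-2.346282    1.36409321  7.74966621]
r 0.07127905050082865 119.2695108793191
```

Request:
move_arm(
  steps=[-0.4,-7.3,0,-0.102,-0.4,-7.3,0,-0.102,-0.4,-7.3,0,-0.102,-0.4,-7.3,0,-0.102,-0.4,-7.3,0,-0.102,-0.4,-7.3,0,-0.102,-0.4,-7.3,0,-0.102,-0.4,-7.3,0,-0.102,-0.4,-7.3,0,-0.102,-0.4,-7.3,0,-0.102],
)

```text
time_s: 5.5
ee_pos: [0.546, -0.2596, 0.0749]
ee_rot: [-0.045, -3.138, 0.002]
wrist_force: [-9.7, 0.5, 14.0]
finger_gap: 0.245
finger_force: 30.5
```

Request:
move_arm(
  steps=[0,0,0,0,0,0,0,0],
)

```text
time_s: 5.7
ee_pos: [0.546, -0.26, 0.0749]
ee_rot: [-0.051, -3.138, 0.003]
wrist_force: [-10.0, -1.0, 15.0]
finger_gap: 0.244
finger_force: 30.6
```

```bash
cat > lev.py <<'E'
from h import *
s=readout.state(); print(s['ee_pos'],s['finger_gap'],s['wrist_force'])
T=np.array([.6195,-.2605]); e=np.array(s['ee_pos'][:2]); print('r',np.hypot(*(e-T)),np.degrees(np.arctan2(*(e-T)[::-1])))
p=cap('wrist','w2.png'); q=p['pixels']
sd=cap('side'); a=sd['pixels'][150:250,227:357]
cv2.imwrite('pics/lev.png',np.hstack([cv2.resize(q[150:400,150:450],(400,333)),cv2.resize(a,(400,333))]))
E
python3 lev.py
```

```text
[ 0.54595563 -0.25995678  0.0748994 ] 0.24382937605830413 [-9.95302939 -0.95728221 15.01272805]
r 0.073546377349305 179.5768061646262
```

View pics/lev.png

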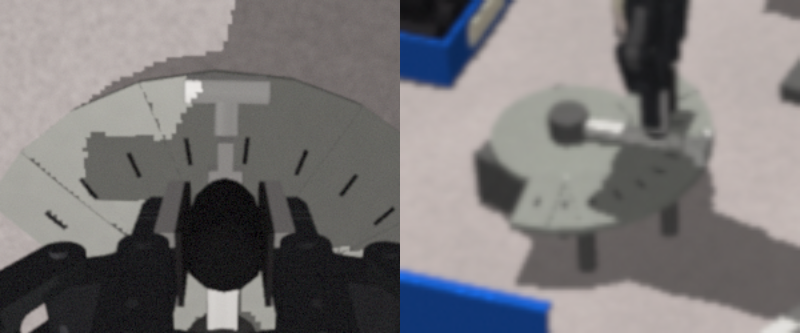

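The pointer (226) and tab stem (226.5) line up in the wrist crop. I'll release, rise, and look back from above to confirm, measuring the lamp too.

Request:
move_arm(
  steps=[0,0,0,0,0,0,0,0,0,0,0,0,0,0,0,0,0,0,-20,0,0,0,-35,0,0,0,-40,0,0,0,-40,0,0,0,-25,0,0,0,0,0],
  jaw=55,
)

```text
time_s: 6.8
ee_pos: [0.5507, -0.2588, 0.2377]
ee_rot: [0.048, 3.134, -0.005]
wrist_force: [-0.4, 0.0, -0.2]
finger_gap: 0.641
finger_force: 0.0
```

Run:
```python
from h import *
s=readout.state(); print(s['ee_pos'],s['joint_pos'])
p=cap('wrist'); q=p['pixels']
img=[cv2.resize(q[130:430,120:520],(400,300))]
v,u=np.mgrid[0:480,0:640]; W=world(p,np.c_[u.ravel(),v.ravel()],wrist=True).reshape(480,640,3)
def box(W,a,b): return np.all((W>np.array(a))&(W<np.array(b)),2)
R=lambda a:np.round(a,4)
k=box(W,[.45,-.35,.085],[.75,-.1,.112]); print('knob',k.sum(),R(np.median(W[k],0)))
# lamp glass from side: RANSAC plane among head points
P=cap('side'); W=world(P,np.c_[u.ravel(),v.ravel()]).reshape(480,640,3); lo=P['pixels'].max(2)
print('glass pix val',P['pixels'][150,382],P['pixels'][140,380])
m=box(W,[.34,-.5,.104],[.48,-.36,.2]); q=W[m]; rng=np.random.default_rng(0); best=None
for _ in range(3000):
    a=q[rng.choice(len(q),3,False)]; n=np.cross(a[1]-a[0],a[2]-a[0])
    if np.linalg.norm(n)<1e-5: continue
    n/=np.linalg.norm(n); n*=np.sign(n[1])
    if abs(n[2])>.15: continue
    inl=abs((q-a[0])@n)<.003
    if best is None or inl.sum()>best.sum(): best=inl
g=q[best]; c=g.mean(0); n=np.linalg.svd(g-c,full_matrices=False)[2][2]; n*=np.sign(n[1])
print('plane',best.sum(),len(q),R(c),R(n),R(g.min(0)),R(g.max(0)))
# foot & head extents, both cams
f=box(W,[.3,-.55,.008],[.5,-.3,.03]); print('foot',cv2.minAreaRect(W[f][:,:2].astype(np.float32)))
S=cap('scene'); W2=world(S,np.c_[u.ravel(),v.ravel()]).reshape(480,640,3)
f=box(W2,[.3,-.55,.008],[.5,-.3,.03]); print('foot',cv2.minAreaRect(W2[f][:,:2].astype(np.float32)))
img.append(cv2.resize(P['pixels'][100:200,320:453],(400,300),interpolation=cv2.INTER_CUBIC)); cv2.imwrite('pics/l2.png',np.hstack(img))
```

```text
[ 0.55067046 -0.25883941  0.23765235] [ 0.65075072  0.48555158 -0.39278728  1.63660248  0.20797676  1.05292257
  1.73688965]
knob 697 [ 0.5459 -0.26    0.1061]
glass pix val [122 124 126] [138 144 157]
plane 600 1206 [ 0.411  -0.4134  0.1537] [ 0.2525  0.9676 -0.0085] [ 0.3687 -0.4264  0.1079] [ 0.4532 -0.4006  0.1995]
foot ((0.396801620721817, -0.47262269258499146), (0.17540127038955688, 0.13301461935043335), 75.13417053222656)
foot ((0.38485249876976013, -0.4243517816066742), (0.15429750084877014, 0.2048739641904831), 75.55704498291016)
```

View pics/l2.png

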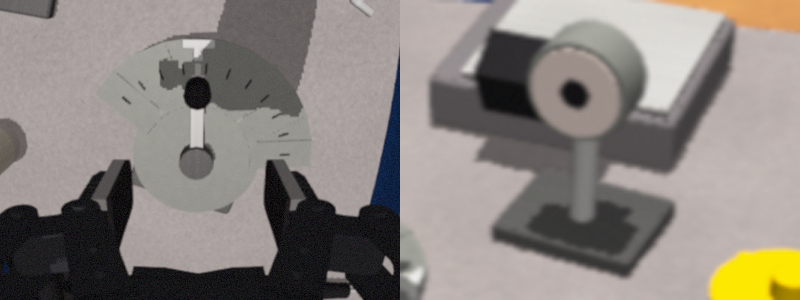

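The pointer, knob and tab are in line at crop columns 196–198, so the lever is set. The lamp glass plane has yaw 75.4°, which agrees with the foot's angle. Now to the rack.

Request:
move_arm(
  steps=[4,20,0,0,7,35,0,0,7,35,0,0,7,35,0,0,7,35,0,0,7,35,0,0,7,35,0,0,7,35,0,0,7,35,0,0,7,35,0,0],
  jaw=60,
)

```text
time_s: 7.95
ee_pos: [0.4901, 0.0799, 0.2319]
ee_rot: [-0.048, -3.139, 0.0]
wrist_force: [0.1, 0.8, -0.6]
finger_gap: 0.702
finger_force: 0.0
```

Request:
move_arm(
  steps=[7,35,0,0,7,35,0,0,7,35,0,0,7,35,0,0,7,35,0,0,7,35,0,0,6,35,0,0,5,20,0,0,0,0,0,-0.14,0,0,0,-0.14],
)

```text
time_s: 8.95
ee_pos: [0.4452, 0.3458, 0.2316]
ee_rot: [0.402, -3.113, 0.001]
wrist_force: [-0.1, -1.5, -0.2]
finger_gap: 0.705
finger_force: 0.0
```

Request:
move_arm(
  steps=[0,0,0,-0.14,0,0,0,-0.15,0,0,0,0,0,0,0,0],
)

```text
time_s: 9.35
ee_pos: [0.4461, 0.3448, 0.2322]
ee_rot: [0.83, -3.028, 0.0]
wrist_force: [-0.3, 0.1, 0.5]
finger_gap: 0.703
finger_force: 0.0
```

```bash
cat > dam.py <<'E'
from h import *
from scipy.spatial.transform import Rotation as Ro
s=readout.state(); M=Ro.from_rotvec(s['ee_rot']).as_matrix(); print(s['time_s'],np.round(s['ee_pos'],4),np.round(s['joint_pos'],2),M.round(3)[:,:2].T)
p=cap('wrist','w3.png'); R=lambda a:np.round(a,4)
v,u=np.mgrid[0:480,0:640]; W=world(p,np.c_[u.ravel(),v.ravel()],wrist=True).reshape(480,640,3)
x=p['pixels'].astype(int); lo=x.max(2); sat=lo-x.min(2)
m=np.all((W>[.36,.24,.03])&(W<[.6,.44,.075]),2)
for nm,k in (('dk',m&(lo<70)&(sat<25)),('stud',m&(lo>=90)&(sat<30)),('support',m&(sat>50))):
    nn,l,ss,cc=cv2.connectedComponentsWithStats(k.astype(np.uint8))
    for i in range(1,nn):
        if ss[i,4]>40:
            q=W[l==i]; c=q.mean(0); a=np.linalg.svd(q[:,:2]-c[:2],full_matrices=False)[2][0]; a*=np.sign(a[0]); t=(q[:,:2]-c[:2])@a
            print(nm,ss[i],R(c),'yaw',np.degrees(np.arctan2(a[1],a[0])).round(1),'ends',R(c[:2]+a*np.percentile(t,.5)),R(c[:2]+a*np.percentile(t,99.5)),'ztop',R(np.percentile(q[:,2],95)))
E
python3 dam.py
```

```text
9.35 [0.4461 0.3448 0.2322] [-0.2   0.49 -0.72  1.74  0.36  1.06  1.06] [[-0.86  -0.51   0.002]
 [-0.51   0.86   0.   ]]
dk [ 313  151   36  132 4248] [0.4371 0.3527 0.0536] yaw 31.9 ends [0.3895 0.3231] [0.489  0.3849] ztop 0.0569
dk [ 206  179   38   88 2710] [0.4909 0.273  0.0531] yaw 31.9 ends [0.4588 0.253 ] [0.525  0.2942] ztop 0.057
stud [222 266  16  26 335] [0.54   0.3007 0.0461] yaw 29.8 ends [0.5294 0.2946] [0.5516 0.3073] ztop 0.0483
stud [325 283  14  26 358] [0.5043 0.394  0.0464] yaw 31.8 ends [0.4902 0.3853] [0.5157 0.4011] ztop 0.0484
support [304 181  10  12 106] [0.4274 0.3229 0.0366] yaw 41.6 ends [0.4235 0.3195] [0.4315 0.3266] ztop 0.0388
support [349 181   9  11  96] [0.4055 0.3577 0.0366] yaw 30.4 ends [0.4013 0.3552] [0.4097 0.3601] ztop 0.0385
support [239 183  11  12 102] [0.4582 0.2723 0.0364] yaw -37.7 ends [0.454  0.2756] [0.4632 0.2685] ztop 0.0388
support [244 247  10  12 108] [0.5107 0.3049 0.0361] yaw 43.7 ends [0.5068 0.3012] [0.5149 0.3089] ztop 0.0386
support [306 246  10  20 121] [0.4794 0.3562 0.0376] yaw 42.4 ends [0.4752 0.3524] [0.487  0.3632] ztop 0.0448
support [349 246   8  11  75] [0.4581 0.3901 0.0366] yaw 32.1 ends [0.4542 0.3876] [0.4625 0.3928] ztop 0.0388
support [205 248   7  12  62] [0.5323 0.2703 0.0369] yaw 32.9 ends [0.5283 0.2677] [0.537  0.2733] ztop 0.0388
```

View pics/w3.png

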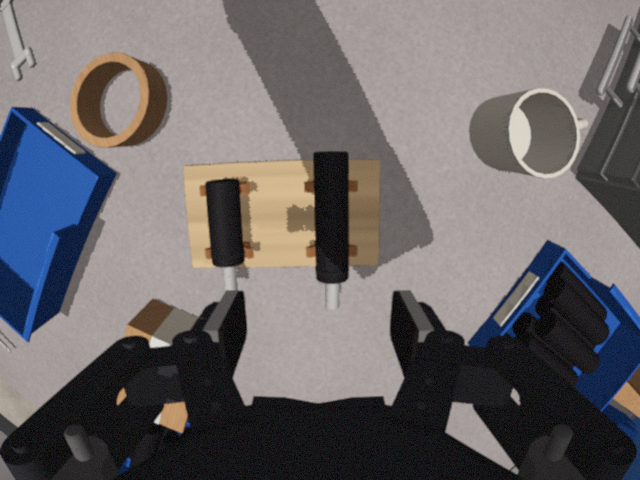

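Damper plain end at (331,152), stud tip at (332,308), supports at (331,181) and (328,246). Height top is 0.057, as expected. Going down between the supports.

Request:
move_arm(
  steps=[-1.5,6,0,-0.015,-1.5,6,20,0,0,0,35,0,0,0,35,0,0,0,35,0,0,0,30,0,0,0,15,0,0,0,0,0,0,0,0,0],
)

```text
time_s: 10.3
ee_pos: [0.4432, 0.358, 0.0643]
ee_rot: [-0.859, 3.021, 0.001]
wrist_force: [-0.2, -0.4, 1.4]
finger_gap: 0.705
finger_force: 0.0
```

Request:
move_arm(
  steps=[0,-1,15,0,0,0,15,0,0,0,7,0,0,0,0,0,0,0,0,0],
)

```text
time_s: 10.8
ee_pos: [0.4433, 0.3563, 0.0261]
ee_rot: [0.86, -3.021, -0.0]
wrist_force: [0.5, -0.5, 0.2]
finger_gap: 0.706
finger_force: 0.0
```

Request:
move_arm(
  steps=[0,0,0,0,0,0,0,0,0,0,0,0,0,0,0,0,0,0,0,0,0,0,0,0],
  jaw=20,
  squeeze=60,
)

```text
time_s: 11.4
ee_pos: [0.4433, 0.3573, 0.0271]
ee_rot: [-0.86, 3.021, 0.002]
wrist_force: [-2.3, 1.0, 6.0]
finger_gap: 0.35
finger_force: 59.0
```

Request:
move_arm(
  steps=[0,0,-10,0,0,0,-25,0,0,0,-40,0,0,0,-40,0,0,0,-40,0,0,0,-40,0,0,0,-20,0,0,0,0,0],
)

```text
time_s: 12.2
ee_pos: [0.4447, 0.3569, 0.2445]
ee_rot: [-0.857, 3.017, 0.002]
wrist_force: [0.7, -0.5, -2.9]
finger_gap: 0.353
finger_force: 59.6
```

```bash
cat > held.py <<'E'
from h import *
from scipy.spatial.transform import Rotation as Ro
import sys
R=lambda a:np.round(a,4)
s=readout.state(); M=Ro.from_rotvec(s['ee_rot']).as_matrix(); e=np.array(s['ee_pos']); print(s['time_s'],R(e),np.round(s['joint_pos'],2),M.round(3)[:,:2].T,s['finger_gap'])
for n in('side','scene'):
    p=cap(n,sys.argv[1]+n+'.png')
    v,u=np.mgrid[0:480,0:640]; W=world(p,np.c_[u.ravel(),v.ravel()]).reshape(480,640,3)
    L=(W-e)@M  # tool coords
    x=p['pixels'].astype(int); lo=x.max(2)
    m=(abs(L[...,0])<.13)&(abs(L[...,1])<.022)&(L[...,2]>-.04)&(L[...,2]<.015)
    dk=m&(lo<75); st=m&(lo>=90)
    for nm,k in(('all',m),('dark',dk),('stud',st)):
        q=L[k]
        if len(q)>15:
            q=q[abs(q[:,0])>.02] if nm!='stud' else q
            c=q.mean(0); b=np.polyfit(q[:,0],q[:,2],1)[0]; print(n,nm,len(q),'x',R(np.percentile(q[:,0],[1,99])),'ymed',R(np.median(q[:,1])),'z',R(np.percentile(q[:,2],[2,98])),'slope z/x',round(b,3))
E
python3 held.py h1
```

```text
12.2 [0.4447 0.3569 0.2445] [-0.21  0.48 -0.74  1.71  0.37  1.08  1.06] [[-0.851 -0.526 -0.005]
 [-0.526  0.851 -0.   ]] 0.35298848208038724
side all 1505 x [-0.0845  0.0625] ymed 0.0087 z [-0.0306 -0.0064] slope z/x -0.02
side dark 1164 x [-0.0557  0.0607] ymed 0.0106 z [-0.0307 -0.0102] slope z/x 0.006
side stud 346 x [-0.0859  0.0635] ymed 0.006 z [-0.028 -0.004] slope z/x 0.019
scene all 513 x [-0.0866  0.0591] ymed -0.0052 z [-0.0289 -0.0035] slope z/x -0.049
scene dark 364 x [-0.0579  0.0587] ymed -0.0063 z [-0.029  -0.0068] slope z/x -0.005
scene stud 120 x [-0.0876 -0.0155] ymed -0.0033 z [-0.0205 -0.0029] slope z/x 0.05
```

Request:
move_arm(
  steps=[7,-12.8,0,0,14,-25.8,0,0,14,-25.8,0,0,14,-25.8,0,0,14,-25.8,0,0,14,-25.8,0,0,14,-25.8,0,0,14,-25.8,0,0,14,-25.8,0,0,14,-25.8,0,0],
)

```text
time_s: 13.3
ee_pos: [0.4577, 0.0751, 0.2398]
ee_rot: [0.857, -3.019, 0.0]
wrist_force: [0.1, 0.8, -3.4]
finger_gap: 0.355
finger_force: 59.8
```

Request:
move_arm(
  steps=[14,-25.8,0,0,14,-25.8,0,0,14,-25.8,0,0,14,-25.8,0,0,14,-25.8,0,0,14,-25.8,0,0,14,-25.8,0,0,14,-25.8,0,0,8,-13,0,0,0,0,0,0],
)

```text
time_s: 14.3
ee_pos: [0.4711, -0.1744, 0.2401]
ee_rot: [0.852, -3.021, -0.001]
wrist_force: [-0.1, 1.1, -3.0]
finger_gap: 0.354
finger_force: 59.8
```

Request:
move_arm(
  steps=[0,0,0,0.14,0,0,0,0.14,0,0,0,0.14,0,0,0,0.14,0,0,0,0.14,0,0,0,0.14,0,0,0,0.14,0,0,0,0.14,0,0,0,0.14,0,0,0,0.14],
)

```text
time_s: 15.3
ee_pos: [0.4721, -0.1699, 0.2407]
ee_rot: [-1.294, -2.861, -0.001]
wrist_force: [-0.2, 0.5, -2.2]
finger_gap: 0.354
finger_force: 59.8
```

Request:
move_arm(
  steps=[0,0,0,0.14,0,0,0,0.14,0,0,0,0.14,0,0,0,0.14,0,0,0,0.14,0,0,0,0.14,0,0,0,0.14,0,0,0,0,0,0,0,0],
)

```text
time_s: 16.2
ee_pos: [0.4724, -0.1706, 0.2409]
ee_rot: [-2.48, -1.927, 0.0]
wrist_force: [-0.2, -0.3, -3.5]
finger_gap: 0.35
finger_force: 59.8
```

```bash
cat > st.py <<'E'
from plant import readout
import numpy as np, sys
from scipy.spatial.transform import Rotation as Ro
s=readout.state(); M=Ro.from_rotvec(s['ee_rot']).as_matrix(); e=np.array(s['ee_pos'])
print(s['time_s'],e.round(4),'psi',np.degrees(np.arctan2(M[1,0],M[0,0])).round(1),np.round(s['joint_pos'],2))
t=np.array([float(a) for a in sys.argv[1:4]])
if len(t): print('to target, tool mm',(M.T@(t-e)*1000).round(1))
E
python3 st.py .4456 -.2808 .1355
```

```text
16.2 [ 0.4724 -0.1706  0.2409] psi 75.7 [ 0.4   0.28 -0.17  1.9   0.06  0.96 -0.05]
to target, tool mm [-113.5    1.4  105.3]
```

Request:
move_arm(
  steps=[0,1,30,0,0,0,40,0,0,0,35,0,-20,0,0,0,-25,0,0,0,-25,0,0,0,-20,0,0,0,-15,0,0,0,-8,0,0,0,0,0,0,0],
)

```text
time_s: 17.2
ee_pos: [0.4449, -0.2821, 0.1362]
ee_rot: [2.486, 1.92, -0.0]
wrist_force: [0.1, 0.7, -3.3]
finger_gap: 0.352
finger_force: 60.0
```

```bash
cat > chk.py <<'E'
from h import *
import sys
p=cap('side','s.png'); q=cap('scene'); w=cap('wrist')
cv2.imwrite('pics/'+sys.argv[1],np.hstack([cv2.resize(p['pixels'][80:260,260:500],(400,300)),cv2.resize(q['pixels'][110:290,100:340],(400,300))]))
E
python3 st.py .4456 -.2808 .1355; python3 chk.py c1.png
```

```text
17.2 [ 0.4449 -0.2821  0.1362] psi 75.4 [ 0.58  0.46 -0.13  1.93  0.09  0.75  0.15]
to target, tool mm [1.4 0.4 0.7]
```

View pics/c1.png

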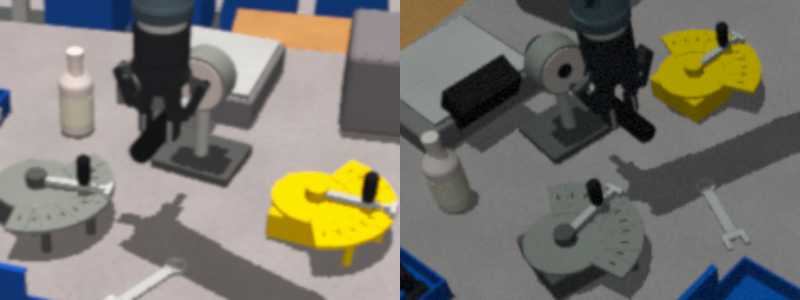

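Stud points at the glass, level. I'll hold, then back off and turn.

Request:
move_arm(
  steps=[0,0,0,0,0,0,0,0,0,0,0,0,0,0,0,0,0,0,0,0,0,0,0,0,0,0,0,0,0,0,0,0,0,0,0,0,0,0,0,0],
)

```text
time_s: 18.35
ee_pos: [0.4452, -0.2814, 0.1363]
ee_rot: [2.486, 1.921, 0.0]
wrist_force: [0.2, 0.0, -2.7]
finger_gap: 0.35
finger_force: 60.0
```

Request:
move_arm(
  steps=[15,0,0,0,25,0,0,0,25,0,-20,0,20,0,-20,0,10,0,0,0,0,0,0,0.14,0,0,0,0.14,0,0,0,0.14,0,0,0,0.14,0,0,0,0.14],
)

```text
time_s: 19.35
ee_pos: [0.4685, -0.1893, 0.1753]
ee_rot: [-2.996, -0.943, 0.002]
wrist_force: [-0.8, -0.4, -1.8]
finger_gap: 0.355
finger_force: 60.3
```

Request:
move_arm(
  steps=[0,0,0,0.14,0,0,0,0.14,0,0,0,0.14,0,0,0,0.14,0,0,0,0.14,0,0,0,0.14,0,0,0,0.14,0,0,0,0.14,0,0,0,0.14,0,0,0,0.14],
)

```text
time_s: 20.35
ee_pos: [0.4685, -0.1893, 0.1753]
ee_rot: [2.899, -1.209, -0.002]
wrist_force: [0.3, 0.5, -3.3]
finger_gap: 0.356
finger_force: 60.3
```

Request:
move_arm(
  steps=[0,0,0,0.14,0,0,0,0.14,0,0,0,0.14,0,0,0,0.14,0,0,0,0.14,0,0,0,0],
)

```text
time_s: 20.95
ee_pos: [0.4686, -0.1892, 0.1754]
ee_rot: [2.313, -2.123, -0.001]
wrist_force: [-0.2, 0.3, -3.4]
finger_gap: 0.354
finger_force: 60.3
```

```bash
python3 st.py .4367 -.3154 .1355
```

```text
20.95 [ 0.4686 -0.1892  0.1754] psi -85.1 [-0.07  0.39  0.46  1.99 -0.23  0.81 -2.54]
to target, tool mm [123.   42.5  40. ]
```

Request:
move_arm(
  steps=[0,0,20,0.12,0,0,20,0.11,0,0,0,0.11,0,0,0,0,0,0,0,0],
)

```text
time_s: 21.45
ee_pos: [0.4692, -0.1895, 0.1361]
ee_rot: [1.929, -2.479, 0.001]
wrist_force: [-0.2, -0.0, -3.1]
finger_gap: 0.348
finger_force: 60.2
```

```bash
python3 st.py .4367 -.3147 .1355
```

```text
21.45 [ 0.4692 -0.1895  0.1361] psi -104.2 [-0.15  0.48  0.57  2.02 -0.38  0.74 -2.74]
to target, tool mm [129.3   0.7   0.7]
```

Request:
move_arm(
  steps=[15,0,0,0,25,0,0,0,25,0,0,0,25,0,0,0,20,0,0,0,10,0,0,0,0,0,0,0],
)

```text
time_s: 22.15
ee_pos: [0.4386, -0.3071, 0.1367]
ee_rot: [-1.922, 2.485, -0.002]
wrist_force: [-0.0, 0.2, -2.8]
finger_gap: 0.352
finger_force: 60.2
```

```bash
python3 st.py .4367 -.3147 .1355; python3 chk.py c2.png
```

```text
22.15 [ 0.4386 -0.3071  0.1367] psi -104.5 [ 0.09  0.53  0.57  1.94 -0.4   0.78 -2.51]
to target, tool mm [ 7.8 -0.   1.2]
```

View pics/c2.png

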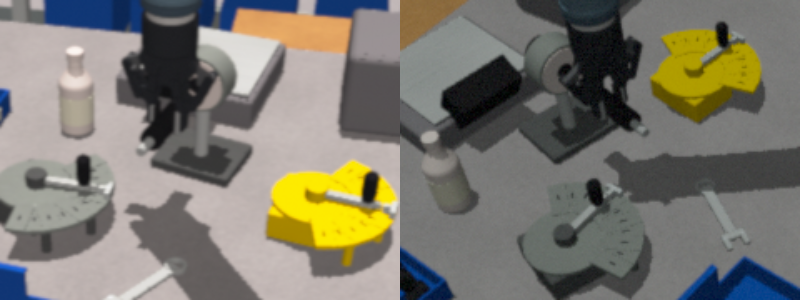

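Plain end faces the glass; the lever is unchanged. I'll hold, then retreat and rise.

Request:
move_arm(
  steps=[0,0,0,0,0,0,0,0,0,0,0,0,0,0,0,0,0,0,0,0,0,0,0,0,0,0,0,0,0,0,0,0,0,0,0,0,0,0,0,0],
)

```text
time_s: 23.3
ee_pos: [0.439, -0.3057, 0.1363]
ee_rot: [1.923, -2.484, 0.0]
wrist_force: [-0.7, -1.1, -2.7]
finger_gap: 0.351
finger_force: 60.2
```

Request:
move_arm(
  steps=[-15,0,0,0,-25,0,0,0,-25,0,-20,0,-25,0,-40,0,-25,0,-40,0,0,0,0,-0.14,0,0,0,-0.14,0,0,0,-0.14,0,0,0,-0.14,0,0,0,-0.14],
)

```text
time_s: 24.3
ee_pos: [0.4668, -0.1989, 0.2291]
ee_rot: [2.662, -1.666, -0.0]
wrist_force: [-0.7, 0.5, -3.0]
finger_gap: 0.355
finger_force: 60.6
```

Request:
move_arm(
  steps=[0,0,0,-0.14,0,0,0,-0.14,0,0,0,-0.14,0,0,0,-0.14,0,0,0,-0.14,0,0,0,-0.14,0,0,0,-0.14,0,0,0,-0.06,0,0,0,0],
)

```text
time_s: 25.2
ee_pos: [0.4667, -0.1992, 0.2291]
ee_rot: [3.138, -0.132, -0.001]
wrist_force: [-0.2, -0.6, -3.0]
finger_gap: 0.353
finger_force: 60.5
```

```bash
python3 st.py .647 .038 .24
python3 - <<'E'
from h import *
R=lambda a:np.round(a,4)
for n in('scene','side'):
    p=cap(n); v,u=np.mgrid[0:480,0:640]; W=world(p,np.c_[u.ravel(),v.ravel()]).reshape(480,640,3)
    x=p['pixels'].astype(int); bl=(x[...,0]>x[...,2]+50)
    m=bl&np.all((W>[.48,-.12,.0])&(W<[.8,.2,.09]),2)
    m=cv2.morphologyEx(m.astype(np.uint8),cv2.MORPH_OPEN,np.ones((2,2)))>0
    nn,l,ss,_=cv2.connectedComponentsWithStats(m.astype(np.uint8)); i=1+ss[1:,4].argmax(); q=W[l==i]
    print(n,'all',cv2.minAreaRect(q[:,:2].astype(np.float32))); h=q[q[:,2]>.072]; print('rim',cv2.minAreaRect(h[:,:2].astype(np.float32)),'floor z',np.median(q[q[:,2]<.02][:,2]))
E
```

```text
25.2 [ 0.4667 -0.1992  0.2291] psi -4.8 [-0.04  0.31  0.43  1.93 -0.16  0.93 -1.19]
to target, tool mm [ 159.7 -251.5  -11.3]
scene all ((0.6282252669334412, 0.03742068260908127), (0.24116568267345428, 0.19820263981819153), 4.042623043060303)
rim ((0.6575273275375366, 0.03743831813335419), (0.17304134368896484, 0.16144181787967682), 85.31949615478516) floor z 0.004950327358510753
side all ((0.6163255572319031, -0.013745024800300598), (0.2180660218000412, 0.27668496966362), 70.8226089477539)
rim ((0.6532988548278809, 0.039357297122478485), (0.17710106074810028, 0.15831215679645538), 84.99652862548828) floor z 0.005464725453535824
```

Run:
```python
from h import *
for n in('scene','side'):
    p=cap(n); v,u=np.mgrid[0:480,0:640]; W=world(p,np.c_[u.ravel(),v.ravel()]).reshape(480,640,3)
    x=p['pixels'].astype(int); bl=(x[...,0]>x[...,2]+50)
    m=bl&np.all((W>[.48,-.14,.0])&(W<[.8,.2,.09]),2); q=W[m]
    # topmost z map, 1 cm cells
    G=np.zeros((36,34))
    for a in q: 
        i,j=int((a[0]-.47)/.01),int((a[1]+.14)/.01); G[i,j]=max(G[i,j],a[2]*1000)
    print(n,'rows x from .47, cols y from -.14'); 
    for i,r in enumerate(G): 
        if r.any(): print('%.2f'%(.47+i*.01),' '.join('%2d'%t if t else ' .' for t in r))
```

```text
scene rows x from .47, cols y from -.14
0.48  .  .  .  .  .  .  .  .  .  .  0  .  .  .  .  .  .  .  .  .  .  .  .  .  .  .  .  .  .  .  .  .  .  .
0.49  .  .  .  .  .  .  .  .  .  .  .  .  .  .  .  3  .  .  .  .  .  1  .  0  1  3  .  .  .  .  .  .  .  .
0.50  .  .  .  .  .  .  .  .  .  .  . 36 37  .  .  .  .  .  .  .  .  .  .  .  .  .  .  .  .  .  .  .  .  .
0.51  .  .  .  .  .  .  .  .  2  . 38 42 43 43 42 42 43 42 39 42 42 40 36 39  .  .  .  .  .  .  .  .  .  .
0.52  .  .  .  .  .  .  .  .  .  . 39 43 10  5  7  8 44 29 43 47 40 43 42 40 43 44 42  .  .  .  .  .  .  .
0.53  .  .  .  .  .  .  .  .  .  . 42 42  8  7  7  7  8  9  6  7  9  9  8  7  8  . 44  .  .  .  .  .  .  .
0.54  .  .  .  .  .  .  .  .  0  . 41 42  9  9  9  8  7  7  9  8  6  9  6  6  8  . 43  .  .  .  .  .  .  .
0.55  .  .  .  .  .  .  .  .  .  . 43 46  8  8  9 11  9  9  7  8  8  8 10  6  7  . 45  .  .  .  .  .  .  .
0.56  .  .  .  .  .  .  .  .  . 78 43 36 10  7  7  7  7 11  8 10  8  7  6  5  .  . 43  .  .  .  .  .  .  .
0.57  .  .  .  .  .  .  .  .  . 79 84 10  8  8  7  8  8  8 10  9  8  7  9  .  .  . 45  .  .  .  .
[... 4163 characters left out ...]
8  8  6  7  8  .  .  .  .  . 79 83 81  .  .  .  .  .  .  .
0.72  .  .  .  .  .  .  .  . 80 83 81 83 82 82 83 81 84 83 82 80 83  .  .  . 82 84  .  .  .  .  .  .  .  .
0.73  .  .  .  .  .  .  .  .  .  .  .  .  .  . 79 80 81 81 80 83 83 82 82 83 83 84  .  .  .  .  .  .  .  .
0.74  .  .  .  .  .  .  .  .  .  .  .  .  .  .  .  .  .  .  .  .  .  .  .  .  4  .  .  .  .  .  .  .  .  .
0.77  .  2  1  .  2  .  .  .  .  .  .  .  .  .  .  .  .  .  .  .  .  .  .  .  .  .  .  .  .  .  .  .  .  .
0.78  .  .  .  .  .  .  0  .  2  0  .  2  2  2  1  0  1  3  2  .  .  .  .  .  .  .  .  .  .  .  .  .  .  .
0.79  .  .  .  .  .  .  .  .  .  .  .  .  .  .  .  .  .  1  .  .  .  .  .  .  .  .  .  .  .  .  .  .  .  .
```

The bin centre is (0.624, 0.038), yaw −4.8°, with its low front at −x. Going over it.

Request:
move_arm(
  steps=[15,-25,0,0,15,-25,0,0,15,-25,0,0,15,-25,0,0,15,-25,0,0,15,-25,0,0,15,-25,0,0,15,-25,0,0,15,-25,0,0,14,-24,0,0],
)

```text
time_s: 26.4
ee_pos: [0.6369, 0.0379, 0.2284]
ee_rot: [3.137, -0.133, -0.002]
wrist_force: [-0.0, 0.0, -2.9]
finger_gap: 0.352
finger_force: 60.4
```

Request:
move_arm(
  steps=[0,0,20,0,0,0,30,0,0,0,30,0,0,0,30,0,0,0,20,0,0,0,0,0],
)

```text
time_s: 27.0
ee_pos: [0.6336, 0.0365, 0.0954]
ee_rot: [3.136, -0.133, -0.011]
wrist_force: [-0.3, 0.2, -3.3]
finger_gap: 0.353
finger_force: 60.4
```

```bash
python3 st.py .6365 .037 .010
```

```text
27.0 [0.6336 0.0365 0.0954] psi -4.8 [-0.33  0.69  0.29  1.68 -0.25  0.81 -1.58]
to target, tool mm [ 3.4 -1.  85.4]
```

Request:
move_arm(
  steps=[3,0,20,0,0,0,20,0,0,0,15,0,0,0,12,0,0,0,8,0,0,0,4,0,0,0,2,0,0,0,0,0,0,0,0,0],
)

```text
time_s: 27.9
ee_pos: [0.6396, 0.0361, 0.0183]
ee_rot: [3.138, -0.132, 0.0]
wrist_force: [0.5, -0.4, -2.6]
finger_gap: 0.355
finger_force: 60.4
```

Request:
move_arm(
  steps=[0,0,3,0,0,0,3,0,0,0,2,0,0,0,0,0],
)

```text
time_s: 28.3
ee_pos: [0.6388, 0.0361, 0.0092]
ee_rot: [3.138, -0.132, -0.002]
wrist_force: [0.6, -0.4, -1.9]
finger_gap: 0.355
finger_force: 60.4
```

Request:
move_arm(
  steps=[0,0,1,0,0,0,1,0,0,0,0,0],
)

```text
time_s: 28.6
ee_pos: [0.6391, 0.0361, 0.0075]
ee_rot: [3.138, -0.132, -0.001]
wrist_force: [1.4, 0.2, -2.6]
finger_gap: 0.354
finger_force: 60.4
```

Request:
move_arm(
  steps=[0,0,0,0,0,0,0,0,0,0,0,0,0,0,0,0,0,0,0,0,0,0,-10,0,0,0,-25,0,0,0,-40,0,0,0,-40,0,0,0,-40,0],
  jaw=58,
)

```text
time_s: 29.6
ee_pos: [0.6392, 0.0361, 0.165]
ee_rot: [3.138, -0.133, -0.0]
wrist_force: [-0.6, 0.3, 0.0]
finger_gap: 0.68
finger_force: 0.0
```

Request:
move_arm(
  steps=[0,0,-40,0,0,0,-20,0,0,0,0,0,0,0,0,0],
)

```text
time_s: 30.0
ee_pos: [0.6392, 0.0364, 0.2231]
ee_rot: [3.138, -0.132, -0.0]
wrist_force: [0.4, 0.5, -1.3]
finger_gap: 0.681
finger_force: 0.0
```

Run:
```python
from h import *
p=cap('wrist'); q=cap('scene'); s=readout.state(); print(s['time_s'],s['ee_pos'])
cv2.imwrite('pics/end.png',np.hstack([cv2.resize(p['pixels'],(400,300)),cv2.resize(q['pixels'][170:380,170:450],(400,300))]))
```

```text
30.1 [0.63834922 0.03637337 0.22149119]
```

View pics/end.png

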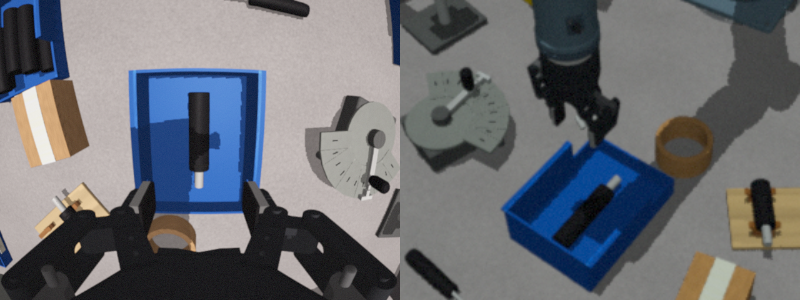

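The damper lies flat in the bin, at (200,140) in the left view. The lever is still on the tab and the arm is clear of everything.

```bash
python3 -c "
from plant import workorder; print(workorder.finish_job())"
```

```text
the job is handed in; nothing more can be done
None
```

I set the lever on the tab, held the longer damper before the glass stud end first and then plain end, laid it in the bin, and handed the job in at about 30 s; the hand-in call gave no verdict.

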